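Check the crepe plate with a sprung surface thermometer

TASK

Check how hot the crepe plate is: take the surface thermometer (its stem is drawn out by a different length each day, so feel for the iron) from its rest, hold it upright and press its sprung head onto the bare iron straight behind the thermostat knob, midway between the crepe and the plate's edge, gently but until the head is fully in and its sleeve sits flat on the iron, and hold it there quite still for two seconds. Then put the thermometer back in its rest as it was. The plate is hot: do not touch it with the gripper, do not press hard, and leave the other things where they lie.

Things in the scene. Friction and masses are not known exactly. Their poses are not given: they have to be found in the camera images.
- thermometer: surface thermometer, 0.18 kg: white handset 110 long, 46 wide (y), 24 mm thick (x), then a stiff telescopic stem and a steel sleeve 22 mm across, from whose mouth a copper head stands out 8 mm. Origin: centre of the handset's lower end; z runs up the handset (0 to 0.110), x out of the display. The stem's length is set anew each time and not measured: sleeve mouth 68 to 88 mm below the origin
- stem_axis (a point): point on the axis of the thermometer's stem and sleeve, fixed to the handset 78 mm below its origin: shows where the sleeve is aimed, not how far down its mouth is
- head (a joint): travel of the sprung head into the sleeve: 0 = standing out 8 mm, 0.008 = fully in, its face level with the sleeve's mouth; the spring needs about 2 N to start and 8 N to go fully in
- rest: fixed stand: black foot 130 x 86 x 10 mm (origin under its middle) with a steel trough, 54 mm wide inside, leaning 35 degrees from upright towards the rest's -x. Its back strip lies under the handset, its cheeks reach 46 mm up the handset, and two toe ears with a 26 mm slot between (open to +x) carry the handset's lower end; stem and head hang in the slot. The handset's upper 60 mm stand clear
- rest_seat (a point): point on the rest where the thermometer's origin lies when seated: 4 mm along x, 104 mm above the foot's underside. Seated, the thermometer's z points along (-0.574, 0, 0.819) in the rest's frame and its y along the rest's y (display on the upper side)
- crepe_plate: fixed electric crepe plate: red body with a flat round black iron plate, 326 mm across, top 74 mm above the worktop, disc centre 13 mm from the origin along x; a crepe about 240 mm across, 5 mm thick, lies in its middle. Origin under it at worktop height; the thermostat knob is on its -x side, out to 185 mm from the origin
- reading_spot (a point): point on the top of the bare iron straight behind the thermostat knob, midway between the crepe and the plate's edge: 125 mm from the plate's origin along its -x, 74 mm above the worktop
- turner_1: bystander: slotted turner that stays put, 299 x 76 x 24 mm, lying in front; origin at its middle
- crepe_spreader: bystander: wooden T-shaped spreader, 190 x 160 x 18 mm; origin at its middle

How it is judged:
By the outcome, as a careful person would: the job done as asked, in the order asked, and still so for the second after the job is handed in, with the robot touching nothing.
It also fails if it takes over 67 s, if anything falls off the work surface, if the arm or the gripper's body presses on something with over 40 N, if the wrist force passes 120 N, or if a joint passes its speed limit or range.

ROBOT

A 7-joint arm with a two-finger parallel gripper is mounted at the origin on a cart in front of the work surface, level with it; the furniture and walls round the work are solid. World frame = base frame: x ahead of the robot, y to its left, z up, the work surface at z = 0. Lengths are in m, angles in rad, forces in N, time in s.
With the tool pointing down it reaches from about 0.425 to 0.95 m from the base axis. Payload 16.7 kg.
Tool frame: the origin (TCP) lies where the fingers leave the gripper's body, on its centre line; the fingertips stand 97 mm ahead of it and the grasp point (between the pads) lies 78 mm ahead of it; x points along the fingers, y is the direction in which the jaws open and shut, and the axes are right-handed (so a half turn about x gives the same grasp; the last joint's range is limited). The gripper opens to 94 mm and grips with 3 to 60 N. Pads are 16 mm wide; open, the fingers measure 119 mm over their backs; the gripper's body (75 mm by 177 mm) begins 78 mm behind the grasp point.
Start: joints at [1.117, 0.426, 0.074, 1.606, -0.034, 1.111, -0.067], TCP at [0.203, -0.644, 0.303] pointing down, gripper open.
Joint ranges: [-2.85, 2.85], [-0.5, 2.14], [-1.23, 1.37], [0.21, 2.46], [-1.02, 4.16], [0.16, 2.05], [-2.73, 2.73]. Speed limits (rad/s): [1.89, 1.89, 2.39, 2.39, 3.01, 3.01, 3.01].

INTERFACE

Orientations are given as a unit quaternion [x, y, z, w].
In Python, from rig import * gives the robot as it stands.
- The arm moves only by the tool move_arm, never from a script. Its argument "increments" is one flat list of numbers, 7 for each row, row after row: the opening, from 0 (shut) to 1 (fully open), then the shift along the tool's x, y, z in mm, then the turn, a rotation vector about the tool's x, y, z in degrees. In form: [grip, dx, dy, dz, wx, wy, wz, grip, dx, dy, dz, wx, wy, wz, ...]. A call has 1 to 20 rows; each row is the pose to reach, as a shift and turn from the pose measured when the call began, along the tool's axes at that moment; what a row does not reach only later rows make up. A row lasts 1/8 s, in which the tool goes at most 62.5 mm and 10.7 degrees, less where a joint would pass 70% of its speed; a pose out of reach is approached as far as the arm can. A call with a gripper value outside its range is refused whole. The fingers move at their own pace and stop on an object; "grip_force" is the grip in N (left out, the last holds). Time passes only in rows, so rows that repeat a pose let the fingers close. It gives the time, the measured TCP pose, the force and the opening at its end, in the units of the state.
- get_obs(): the state, without advancing time (a new reading comes with each control period).
- capture(name): name is "scene" or "side" or "wrist"; returns (picture, depth): 384x512x3 uint8, red, green, blue; 384x512 float32, m along the optical axis (not along the pixel's ray), 0 where there is no reading.
- calibration(name): a dict with "fov_y" (degrees; the focal length in pixels is half the picture's height over the tangent of half this angle, whatever the lens; pixels are square), "cx", "cy" (the principal point, pixels), "extrinsics" (4x4, takes a point from camera to world coordinates); the wrist camera has in their place "hand_eye" (4x4, takes a point from camera to tool coordinates, whose origin is the TCP and whose axes are the tool frame's). Camera axes: x right, y down, z forward; pixel columns grow to the right and rows downward; lengths in m; the calibration is good to about 2 mm. A picture is of the moment at which its call begins: read the wrist's pose just before it. calibration takes no time and is no camera call.
- sign_off(): hands the job in, once; it reports no verdict.
The state is a dict: "clock": time; "joints": joint angles; "joint_vel": joint speeds; "joint_torque": joint torques, N m; "position": TCP position; "orientation": TCP orientation; "contact_force": force on the tool from outside, world axes, zero at the start; "wrist_torque": the same for the moment, N m; "gripper_width": finger opening in m.
Only numpy, scipy, OpenCV 4.12 (cv2) and the standard library are available. Lean on these libraries where they do the work, as an engineer would, in place of code of your own. Each camera call takes 0.05 s, during which the arm holds its last target.

## Working session

There is one attempt and no reset: what is moved stays moved. The work goes in short steps, Python scripts to look and compute and a tool call to move; the robot and the scene stay as the last step left them, time stands still between calls to the robot, and variables do not carry over. Pictures are saved under pics/ and viewed, and the job is handed in when it is done.

Besides the shell and the picture viewer there is one more tool, called after "Call:" in YAML: its name, and indented under it one key for each argument. move_arm: Moves the arm, as the interface text tells. Its arguments: {"type":"object","properties":{"increments":{"type":"array"},"grip_force":{"type":"number"}},"required":["increments"]}

```bash
mkdir -p pics; ls; python3 - <<'E'
from rig import *
import cv2,numpy as np
print(get_obs())
for n in ["scene","side","wrist"]:
    p,d=capture(n); cv2.imwrite(f"pics/{n}0.png",p[:,:,::-1]); np.save(f"pics/{n}0.npy",d)
    print(n,calibration(n))
E
```

```text
pics
{'clock': 0.0, 'joints': array([ 1.11646773,  0.42670216,  0.07384173,  1.60658479, -0.0341059 ,
        1.11082072, -0.06707468]), 'joint_vel': array([ 8.65399497e-04, -3.20184876e-05, -1.53252384e-04,  1.49595945e-03,
       -3.42050153e-04,  1.09188691e-03,  6.96944713e-04]), 'joint_torque': array([ 8.64156482e-04, -9.35804629e+01,  3.66706342e+00, -4.54187930e+01,
       -4.87490161e-02,  2.00959237e-02,  1.15706362e-04]), 'position': array([ 0.20247997, -0.64358826,  0.30200499]), 'orientation': array([-0.69881376, -0.10779004,  0.69900512, -0.10692277]), 'contact_force': array([ 0.7442588 ,  0.06962768, -0.03782904]), 'wrist_torque': array([-0.03401313,  0.03915705,  0.03633568]), 'gripper_width': 0.09407687608785696}
scene {'fov_y': 44.73244627845229, 'cx': 247.66116489565553, 'cy': 184.14181819158938, 'extrinsics': array([[ 0.49987173, -0.40098305,  0.76768538, -0.42916054],
       [-0.86596606, -0.24694869,  0.4348783 , -0.35171995],
       [ 0.01520007, -0.88217285, -0.47068038,  0.71039109],
       [ 0.        ,  0.        ,  0.        ,  1.        ]])}
side {'fov_y':
[... 168 characters left out ...]
],
       [-4.92765897e-01,  3.04160408e-01, -8.15271867e-01,
         1.16073971e+00],
       [ 9.90981967e-04, -9.36722956e-01, -3.50070167e-01,
         5.04445926e-01],
       [ 0.00000000e+00,  0.00000000e+00,  0.00000000e+00,
         1.00000000e+00]])}
wrist {'fov_y': 68.91062946763375, 'cx': 255.86664864661753, 'cy': 189.20863948347662, 'hand_eye': array([[ 9.70645682e-04, -2.43501869e-01,  9.69899942e-01,
        -8.20919782e-02],
       [ 9.99999492e-01, -2.62618086e-05, -1.00736163e-03,
        -1.31043370e-03],
       [ 2.70765767e-04,  9.69900427e-01,  2.43501720e-01,
        -7.13124216e-02],
       [ 0.00000000e+00,  0.00000000e+00,  0.00000000e+00,
         1.00000000e+00]])}
```

View pics/scene0.png

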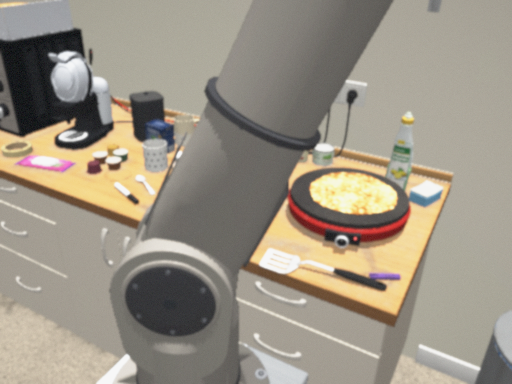

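View pics/side0.png

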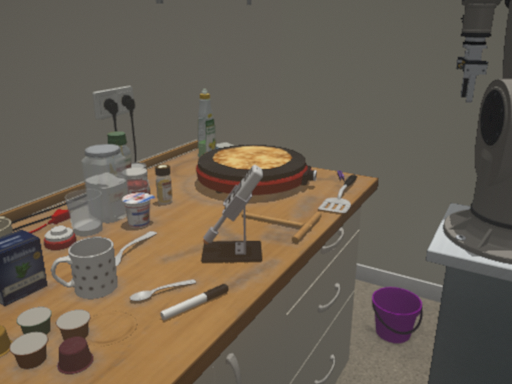

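View pics/wrist0.png

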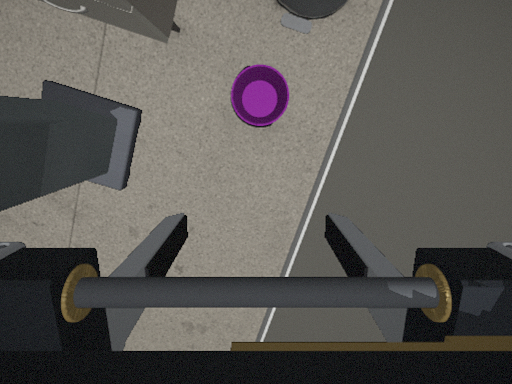

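```bash
cat > h.py <<'E'
from rig import *
import cv2,numpy as np
from scipy.spatial.transform import Rotation as R
def K(c): return 192/np.tan(np.radians(c["fov_y"]/2))
def T_of(n,obs=None):
    c=calibration(n)
    if n!="wrist": return c["extrinsics"]
    T=np.eye(4);T[:3,:3]=R.from_quat(obs["orientation"]).as_matrix();T[:3,3]=obs["position"]
    return T@c["hand_eye"]
def pts(n,d,T):
    c=calibration(n);f=K(c);v,u=np.mgrid[:384,:512]
    P=np.stack([(u-c["cx"])/f*d,(v-c["cy"])/f*d,d],-1)
    return P@T[:3,:3].T+T[:3,3]
def proj(n,X,T):
    c=calibration(n);f=K(c);p=(np.asarray(X)-T[:3,3])@T[:3,:3]
    return np.stack([f*p[...,0]/p[...,2]+c["cx"],f*p[...,1]/p[...,2]+c["cy"]],-1)
def onplane(n,uv,z,T):
    c=calibration(n);f=K(c);uv=np.atleast_2d(uv).astype(float)
    r=np.c_[(uv[:,0]-c["cx"])/f,(uv[:,1]-c["cy"])/f,np.ones(len(uv))]@T[:3,:3].T
    return T[:3,3]+r*((z-T[2,3])/r[:,2])[:,None]
E
python3 - <<'E'
from h import *
p=cv2.imread("pics/side0.png")
cv2.imwrite("pics/side_crop.png",cv2.resize(p[150:290,180:360],None,fx=4,fy=4,interpolation=cv2.INTER_CUBIC))
d=np.load("pics/side0.npy");T=T_of("side");P=pts("side",d,T)
for uv in [(204,262),(262,262),(260,242),(210,241),(255,175),(240,205),(228,220),(210,238),(247,225),(250,160),(310,175),(300,235),(320,215),(250,215),(335,205),(350,182)]:
    print(uv,P[uv[1],uv[0]].round(3))
print(P[300:,300:320,2].mean() )
E
```

```text
(204, 262) [0.544 0.457 0.004]
(262, 262) [ 0.442  0.39  -0.001]
(260, 242) [0.48  0.331 0.01 ]
(210, 241) [0.552 0.423 0.036]
(255, 175) [0.463 0.381 0.189]
(240, 205) [0.484 0.407 0.128]
(228, 220) [ 0.623  0.246 -0.002]
(210, 238) [0.548 0.427 0.046]
(247, 225) [ 0.565  0.248 -0.001]
(250, 160) [ 0.705 -0.004  0.078]
(310, 175) [ 0.534 -0.064  0.041]
(300, 235) [0.411 0.268 0.018]
(320, 215) [0.418 0.132 0.013]
(250, 215) [0.576 0.215 0.011]
(335, 205) [ 0.421  0.017 -0.002]
(350, 182) [ 0.428 -0.118  0.021]
-0.3648277977044845
```

View pics/side_crop.png

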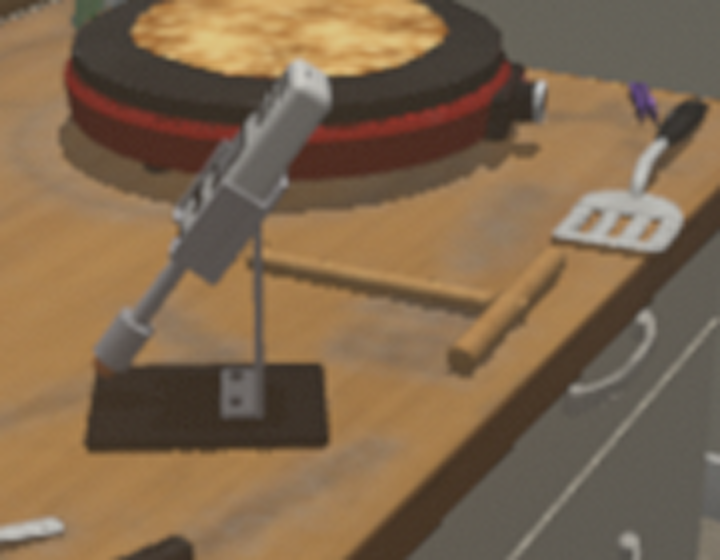

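```bash
python3 - <<'E'
from h import *
o=get_obs();M=R.from_quat(o["orientation"]).as_matrix();print("tool axes cols",M.round(3))
p=cv2.imread("pics/side0.png");d=np.load("pics/side0.npy");T=T_of("side");P=pts("side",d,T)
g=p.max(2)
# foot
m=((g<70)&(P[...,2]<0.03)&(np.hypot(P[...,0]-.5,P[...,1]-.4)<.12)).astype(np.uint8)
n,l,s,c=cv2.connectedComponentsWithStats(m);i=1+s[1:,4].argmax();print(s[i])
cn=max(cv2.findContours((l==i).astype(np.uint8),0,2)[0],key=cv2.contourArea)
print(cv2.approxPolyDP(cv2.convexHull(cn),2,True)[:,0].tolist())
F=P[(l==i)];print("foot top",F[:,2].mean(),np.median(F[:,2]))
for n in["side","scene"]:
    p=cv2.imread(f"pics/{n}0.png");d=np.load(f"pics/{n}0.npy");T=T_of(n);Q=pts(n,d,T)
    near=(np.hypot(Q[...,0]-.69,Q[...,1])<.25)
    m=near&(abs(Q[...,2]-.074)<.012)
    X=Q[m];print(n,len(X),X[:,2].mean(),X.min(0),X.max(0))
    # red body and contour of disc: dark+crepe mask
    hsv=cv2.cvtColor(p,cv2.COLOR_BGR2HSV)
    # disc outline via pixels in m
    c=max(cv2.findContours(m.astype(np.uint8),0,1)[0],key=cv2.contourArea)[:,0]
    W=onplane(n,c,.074,T)[:,:2]
    hull=cv2.convexHull(W.astype(np.float32))[:,0]
    for it in range(5):
        A=np.c_[2*hull,np.ones(len(hull))];s_=np.linalg.lstsq(A,(hull**2).sum(1),rcond=None)[0]
        r=np.sqrt(s_[2]+s_[0]**2+s_[1]**2);res=np.hypot(*(hull-s_[:2]).T)-r
        hull=hull[abs(res)<.006] if (abs(res)<.006).sum()>8 else hull
    print("disc",s_[:2],r,len(hull))
    cr=near&(hsv[...,0]>12)&(hsv[...,0]<32)&(hsv[...,1]>90)&(hsv[...,2]>130)&(Q[...,2]>.06)
    print("crepe",Q[cr].mean(0))
p=cv2.imread("pics/scene0.png")
cv2.imwrite("pics/scene_crop.png",cv2.resize(p[150:300,240:440],None,fx=4,fy=4,interpolation=cv2.INTER_CUBIC))
E
```

```text
tool axes cols [[-0.     0.3   -0.954]
 [ 0.001 -0.954 -0.3  ]
 [-1.    -0.001  0.   ]]
[202 241  60  21 977]
[[259, 242], [260, 260], [202, 261], [204, 245], [209, 243]]
foot top 0.009202080197063513 0.009405652979596058
side 2948 0.07513773074073263 [ 0.54791073 -0.19651421  0.06202146] [0.9254613  0.1402939  0.08515324]
disc [ 0.70325675 -0.01343355] 0.17317868126319375 28
crepe [ 0.71653989 -0.03626256  0.07793155]
scene 5680 0.07575192785168117 [ 0.54683349 -0.19649812  0.06202137] [0.92484467 0.13126081 0.08495625]
disc [ 0.70463285 -0.03567882] 0.16916131974854434 55
crepe [ 0.71427831 -0.04051706  0.07746268]
```

View pics/scene_crop.png

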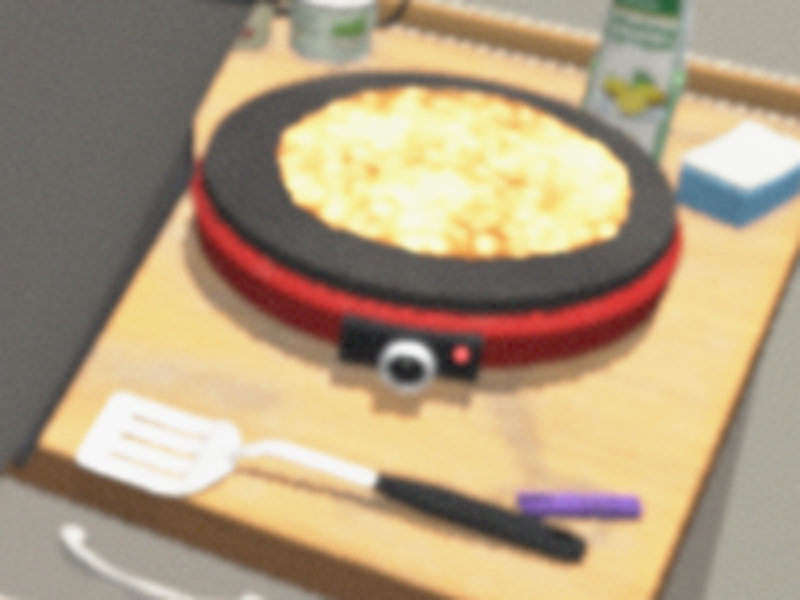

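Call:
move_arm:
  increments: [1,-14,-28,-38,-4.5,0,0,1,-28,-57,-76,-9,0,0,1,-42,-85,-114,-13.5,0,0,1,-55,-114,-152,-18,0,0,1,-69,-142,-190,-22.5,0,0,1,-83,-170,-228,-27,0,0,1,-97,-199,-265,-31.5,0,0,1,-111,-227,-303,-36,0,0,1,-125,-255,-341,-40.5,0,0,1,-138,-284,-379,-45,0,0,1,-152,-312,-417,-49.5,0,0,1,-166,-340,-455,-54,0,0,1,-180,-369,-493,-58,0,0,1,-180,-369,-493,-58,0,0,1,-180,-369,-493,-58,0,0]

```text
clock: 2.02
position: [0.5618, -0.1444, 0.482]
orientation: [-0.559, -0.433, 0.56, -0.432]
contact_force: [-0.1, -0.7, 0.0]
gripper_width: 0.0941
```

```bash
python3 - <<'E'
from h import *
o=get_obs();print(o["joints"].round(2),np.abs(o["joint_vel"]).max());np.save("pics/o1.npy",o,allow_pickle=True)
p,d=capture("wrist");cv2.imwrite("pics/wrist1.png",p[:,:,::-1]);np.save("pics/wrist1.npy",d)
E
```

```text
[ 0.48  0.19 -0.4   1.55  0.07  1.42 -0.18] 0.016737625796366774
```

View pics/wrist1.png

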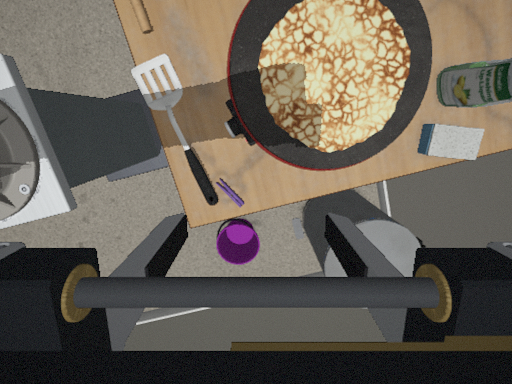

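```bash
python3 - <<'E'
from h import *
o=np.load("pics/o1.npy",allow_pickle=True).item();T=T_of("wrist",o)
p=cv2.imread("pics/wrist1.png");d=np.load("pics/wrist1.npy");Q=pts("wrist",d,T)
m=(abs(Q[...,2]-.075)<.009)&(np.hypot(Q[...,0]-.705,Q[...,1]+.03)<.2)&(np.arange(384)[:,None]<200)
print("top z",np.median(Q[m&(p.max(2)<90)][:,2]), np.median(Q[m&(p.max(2)>150)][:,2]))
c=max(cv2.findContours(m.astype(np.uint8),0,1)[0],key=cv2.contourArea)[:,0]
c=c[c[:,1]>2]
W=onplane("wrist",c,.074,T)[:,:2]
for it in range(8):
    A=np.c_[2*W,np.ones(len(W))];s=np.linalg.lstsq(A,(W**2).sum(1),rcond=None)[0]
    r=np.sqrt(s[2]+s[0]**2+s[1]**2);res=np.hypot(*(W-s[:2]).T)-r
    k=abs(res)<max(.003,np.std(res)); W=W[k]
print("disc",s[:2],r,len(W),res.std())
# crepe
hsv=cv2.cvtColor(p,cv2.COLOR_BGR2HSV)
cr=(m&(hsv[...,1]>70)&(hsv[...,2]>80)).astype(np.uint8);cr=cv2.morphologyEx(cr,cv2.MORPH_CLOSE,np.ones((9,9)))
(cx,cy),rr=cv2.minEnclosingCircle(max(cv2.findContours(cr,0,1)[0],key=cv2.contourArea));print("crepe",onplane("wrist",(cx,cy),.079,T),rr)
# points outside disc, radius >.165, z .02-.07, near knob
rad=np.hypot(Q[...,0]-s[0],Q[...,1]-s[1]);az=np.degrees(np.arctan2(Q[...,1]-s[1],Q[...,0]-s[0]))
k=(rad>.168)&(rad<.22)&(Q[...,2]>.02)&(Q[...,2]<.09)&(Q[...,0]<.62)
X=Q[k];print(len(X),X.mean(0));f=rad[k]>.178;print(X[f].mean(0),X[f].min(0),X[f].max(0),len(X[f]))
y,x=np.where(k);print(x.min(),x.max(),y.min(),y.max())
cv2.imwrite("pics/knob.png",cv2.resize(p[80:160,200:300],None,fx=6,fy=6,interpolation=cv2.INTER_CUBIC))
E
```

```text
top z 0.07517988502100431 0.07924794901936963
disc [ 0.71537867 -0.0286493 ] 0.16337408278180524 412 0.000554614642498848
crepe [[ 0.72777968 -0.03383302  0.079     ]] 82.66121673583984
752 [ 0.55357335 -0.05736207  0.05196156]
[ 0.53631105 -0.07725343  0.04998473] [ 0.52164147 -0.11604374  0.03877379] [ 0.55933816 -0.03126875  0.05573586] 247
224 290 0 165
```

View pics/knob.png

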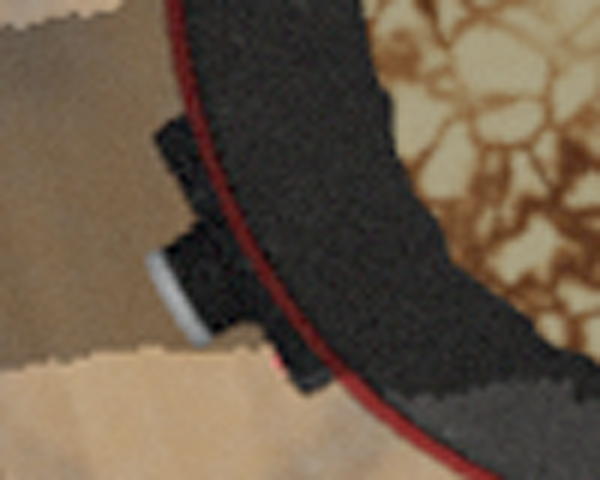

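```bash
python3 - <<'E'
from h import *
o=np.load("pics/o1.npy",allow_pickle=True).item();T=T_of("wrist",o)
d=np.load("pics/wrist1.npy");Q=pts("wrist",d,T)
print(Q[131,233],Q[128,231],Q[105,229],Q[143,252])
C=np.array([.7154,-.0286])
for z in(.04,.05,.055):
  W=onplane("wrist",[(229.7,130),(235,127),(225.8,102.5),(253,144.7)],z,T)[:,:2]
  dd=W-C;print(z,W.round(4).tolist(),np.degrees(np.arctan2(dd[:,1],dd[:,0])).round(1),np.hypot(*dd.T).round(3), "perp",np.degrees(np.arctan2(*(W[3]-W[2])[[0,1]]*np.array([1,-1]))))
# rest foot from side
Ts=T_of("side")
print(onplane("side",[[259,242],[260,260.5],[202,261.5],[204,245],[203.5,243]],.01,Ts).round(4))
print(onplane("side",[[260.5,262],[202,263]],.0,Ts).round(4))
E
```

```text
[ 0.53431993 -0.08391202  0.05056505] [ 0.53250006 -0.07791637  0.05296643] [ 0.53969972 -0.03901494  0.0510839 ] [ 0.56197078 -0.11311004  0.05140733]
0.04 [[0.528, -0.0808], [0.5389, -0.0781], [0.5345, -0.0327], [0.5626, -0.1175]] [-164.4 -164.3 -178.7 -149.8] [0.195 0.183 0.181 0.177] perp 18.343931783034208
0.05 [[0.529, -0.0807], [0.5396, -0.0781], [0.5353, -0.0335], [0.5629, -0.1166]] [-164.4 -164.3 -178.5 -150. ] [0.194 0.183 0.18  0.176] perp 18.34393178303424
0.055 [[0.5295, -0.0807], [0.54, -0.078], [0.5358, -0.0339], [0.5631, -0.1162]] [-164.4 -164.3 -178.3 -150.1] [0.193 0.182 0.18  0.176] perp 18.34393178303423
[[0.4826 0.3313 0.01  ]
 [0.4392 0.403  0.01  ]
 [0.5423 0.4664 0.01  ]
 [0.5821 0.4045 0.01  ]
 [0.5887 0.3973 0.01  ]]
[[0.4438 0.3926 0.    ]
 [0.5494 0.4575 0.    ]]
```

```bash
cat >> h.py <<'E'
def rel(pos,M):
    o=get_obs();r0=R.from_quat(o["orientation"])
    sh=r0.inv().apply(np.array(pos)-o["position"])*1000
    rv=np.degrees((r0.inv()*R.from_matrix(M)).as_rotvec())
    return sh.round(1),rv.round(2)
def rest_tool(yaw,tilt=35.):
    a,t=np.radians(yaw),np.radians(tilt);u=np.array([np.cos(a),np.sin(a),0]);k=np.array([0,0,1.])
    x=np.sin(t)*u-np.cos(t)*k;y=np.cos(t)*u+np.sin(t)*k
    return np.stack([x,y,np.cross(x,y)],1)
E
python3 - <<'E'
from h import *
M=rest_tool(31.8);O=np.array([.5164,.4016,.104]);print(rel(O-M[:,0]*.273,M))
E
```

```text
(array([ 154.9, -289.5, -403.8]), array([-44.97,  14.13,  33.1 ]))
```

Call:
move_arm:
  increments: [1,14,-26,-37,-4.1,1.3,3,1,28,-53,-73,-8.2,2.6,6,1,42,-79,-110,-12.3,3.9,9,1,56,-105,-147,-16.4,5.1,12,1,70,-132,-184,-20.4,6.4,15,1,85,-158,-220,-24.5,7.7,18.1,1,99,-184,-257,-28.6,9,21.1,1,113,-211,-294,-32.7,10.3,24.1,1,127,-237,-330,-36.8,11.6,27.1,1,141,-263,-367,-40.9,12.8,30.1,1,155,-289.5,-404,-45,14.1,33.1,1,155,-289.5,-404,-45,14.1,33.1,1,155,-289.5,-404,-45,14.1,33.1,1,155,-289.5,-404,-45,14.1,33.1]

```text
clock: 3.82
position: [0.3844, 0.3178, 0.3277]
orientation: [0.514, 0.485, -0.143, 0.693]
contact_force: [-0.2, 0.0, 0.3]
gripper_width: 0.0939
```

```bash
python3 - <<'E'
from h import *
M=rest_tool(31.8);O=np.array([.5164,.4016,.104])
o=get_obs();print(o["joints"].round(2),np.abs(o["joint_vel"]).max());np.save("pics/o2.npy",o,allow_pickle=True);print(rel(O-M[:,0]*.273,M))
p,d=capture("wrist");cv2.imwrite("pics/wrist2.png",p[:,:,::-1]);np.save("pics/wrist2.npy",d)
E
```

```text
[ 0.31 -0.11 -1.13  2.25  0.21  0.36 -0.47] 0.00772702605378988
(array([-0.1, -0.3, -1.7]), array([-0.12,  0.13,  0.02]))
```

View pics/wrist2.png

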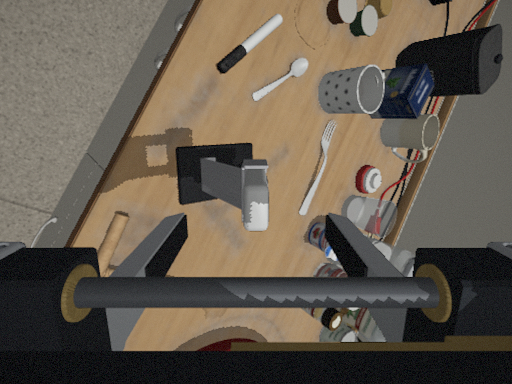

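```bash
python3 - <<'E'
from h import *
o=np.load("pics/o2.npy",allow_pickle=True).item();T=T_of("wrist",o)
d=np.load("pics/wrist2.npy");Q=pts("wrist",d,T);p=cv2.imread("pics/wrist2.png")
M=rest_tool(31.8);O=np.array([.5164,.4016,.104])
# thermo frame: x=M y, z=-M x, y = z cross x
tx,tz=M[:,1],-M[:,0];ty=np.cross(tz,tx);A=np.stack([tx,ty,tz],1)
L=(Q-O)@A
for (x,y) in [(257,230),(257,210),(250,210),(262,210),(257,198),(246,210),(268,210),(257,180),(257,165),(225,180),(205,180)]: print((x,y),(L[y,x]*1000).round(1))
m=(L[...,2]>.062)&(L[...,2]<.13)&(abs(L[...,0])<.05)&(abs(L[...,1])<.06)
X=L[m]*1000;print(len(X),X.min(0),X.max(0),np.percentile(X,[5,50,95],axis=0))
t=X[X[:,2]>104];print("top",len(t),t.min(0),t.max(0),t.mean(0))
cv2.imwrite("pics/hs.png",cv2.resize(p[130:250,160:300],None,fx=5,fy=5,interpolation=cv2.INTER_CUBIC))
# foot
g=p.max(2);f=((g<60)&(Q[...,2]<.02)&(np.hypot(Q[...,0]-.513,Q[...,1]-.4)<.1)).astype(np.uint8)
n,l,s,c=cv2.connectedComponentsWithStats(f);i=1+s[1:,4].argmax()
c=max(cv2.findContours((l==i).astype(np.uint8),0,1)[0],key=cv2.contourArea)
h=cv2.approxPolyDP(cv2.convexHull(c),2.5,True)[:,0];print(h.tolist(),onplane("wrist",h,.01,T).round(4).tolist())
E
```

```text
(257, 230) [  2.2 -31.8 108.3]
(257, 210) [  2.2 -11.7 109.3]
(250, 210) [ -4.2 -11.2 110.7]
(262, 210) [  6.8 -11.5 110. ]
(257, 198) [ 2.300e+00 -1.000e-01  1.098e+02]
(246, 210) [  1.4  70.  354.2]
(268, 210) [ 12.7 -14.4 101.4]
(257, 180) [ 2.4 11.7 87. ]
(257, 165) [ 2.6 19.5 44.4]
(225, 180) [-38.2  -6.2   4.5]
(205, 180) [-72.8 -16.7 -43.9]
1368 [-15.06026992 -40.06086052  62.02039991] [ 12.86765087  18.18135881 111.39163327] [[ -9.97939593 -28.68216154  74.86334355]
 [  0.43497262  -5.63928827 108.61874939]
 [ 11.49273827  11.55663133 110.30450015]]
top 1111 [-11.01570686 -32.30379914 104.10775469] [ 11.73278799  11.75088899 111.39163327] [  0.46535937  -9.46409247 108.65516273]
[[251, 144], [251, 158], [216, 198], [180, 203], [177, 147]] [[0.55, 0.4568, 0.01], [0.562, 0.4371, 0.01], [0.5354, 0.3524, 0.01], [0.4845, 0.3233, 0.01], [0.4429, 0.3933, 0.01]]
```

View pics/hs.png

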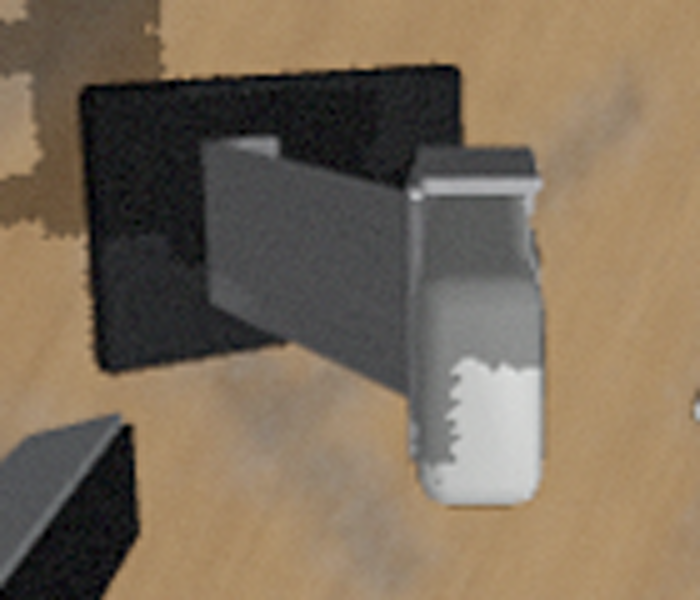

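```bash
python3 - <<'E'
from h import *
o=np.load("pics/o2.npy",allow_pickle=True).item();T=T_of("wrist",o)
d=np.load("pics/wrist2.npy");Q=pts("wrist",d,T)
M=rest_tool(30.8);O=np.array([.522,.393,.104])
tx,tz=M[:,1],-M[:,0];ty=np.cross(tz,tx);A=np.stack([tx,ty,tz],1)
L=(Q-O)@A*1000
def fit(m,ax):
    X=L[m];i=[j for j in range(3) if j!=ax]
    B=np.c_[X[:,i],np.ones(len(X))];s=np.linalg.lstsq(B,X[:,ax],rcond=None)[0];print(len(X),X.mean(0).round(1),"slopes deg",np.degrees(np.arctan(s[:2])).round(2),(X[:,ax]-B@s).std())
b=(abs(L[...,0])<9)&(abs(L[...,1])<35)
fit(b&(L[...,2]>66)&(L[...,2]<100)&(L[...,1]>10),1)   # side face
fit(b&(L[...,2]>15)&(L[...,2]<42)&(L[...,1]>10),1)   # cheek
fit(b&(L[...,2]>106)&(L[...,2]<114)&(abs(L[...,1])<18),2) # top
t=L[(L[...,2]>106)&(L[...,2]<114)&(abs(L[...,1])<30)&(abs(L[...,0])<20)];print(t.min(0),t.max(0))
for z0 in (50,70,85,100):
    k=L[(abs(L[...,2]-z0)<5)&(abs(L[...,1])<35)&(abs(L[...,0])<25)];print(z0,k.min(0).round(1),k.max(0).round(1))
print(rel(O-M[:,0]*.163,M))
E
```

```text
132 [ 0.  20.8 83.9] slopes deg [ 0.82 -0.54] 0.3858458016540472
92 [-0.4 25.3 30.3] slopes deg [ 0.67 -2.47] 4.136967660947174
735 [-1.000e-01  3.000e-01  1.095e+02] slopes deg [0.3  0.05] 0.7623221136342222
[-10.94022205 -23.20627768 106.02883166] [ 11.5469698   20.60349647 111.57613099]
50 [-15.6  12.5  45. ] [13.2 29.6 54.9]
70 [-11.5  16.3  65.7] [11.4 21.5 74.8]
85 [-12.   14.8  81.1] [11.9 21.2 89.9]
100 [-11.3 -22.6  95. ] [ 12.9  21.1 104.9]
(array([ 1.101e+02, -1.000e-01,  7.100e+00]), array([ 0.73, -0.46,  0.01]))
```

```bash
python3 - <<'E'
from h import *
M=rest_tool(31.8);O=np.array([.5221,.3924,.104])
print(rel(O-M[:,0]*.163,M))
E
```

```text
(array([110. ,  -0.3,   9.3]), array([-0.09,  0.11,  0.01]))
```

Call:
move_arm:
  increments: [1,0,-0.3,9.3,-0.1,0.1,0,1,15,-0.3,9.3,-0.1,0.1,0,1,40,-0.3,9.3,-0.1,0.1,0,1,65,-0.3,9.3,-0.1,0.1,0,1,88,-0.3,9.3,-0.1,0.1,0,1,102,-0.3,9.3,-0.1,0.1,0,1,110,-0.3,9.3,-0.1,0.1,0,1,110,-0.3,9.3,-0.1,0.1,0,1,110,-0.3,9.3,-0.1,0.1,0]

```text
clock: 5.0
position: [0.4428, 0.3428, 0.2378]
orientation: [0.514, 0.486, -0.142, 0.693]
contact_force: [-0.7, -0.2, 0.8]
gripper_width: 0.094
```

```bash
python3 - <<'E'
from h import *
o=get_obs();T=T_of("wrist",o)
p,d=capture("wrist");cv2.imwrite("pics/wrist3.png",p[:,:,::-1])
p,_=capture("side");cv2.imwrite("pics/side3.png",cv2.resize(p[60:290,150:400,::-1],None,fx=2.5,fy=2.5))
M=rest_tool(31.8);O=np.array([.5221,.3924,.104]);print(rel(O-M[:,0]*.163,M),o["joints"].round(2))
tx,tz=M[:,1],-M[:,0];ty=np.cross(tz,tx);A=np.stack([tx,ty,tz],1)
L=(pts("wrist",d,T)-O)@A*1000
t=L[(L[...,2]>104)&(L[...,2]<114)&(abs(L[...,1])<30)&(abs(L[...,0])<20)];print(len(t),t.min(0),t.max(0))
E
```

```text
(array([ 0.4, -0.2, -0.4]), array([-0.01,  0.06, -0.03])) [ 0.05  0.28 -1.    2.24  1.28  0.42 -1.43]
2630 [-11.38813557 -14.00481152 104.00452417] [ 12.47650719  22.73179336 111.3576683 ]
```

View pics/wrist3.png

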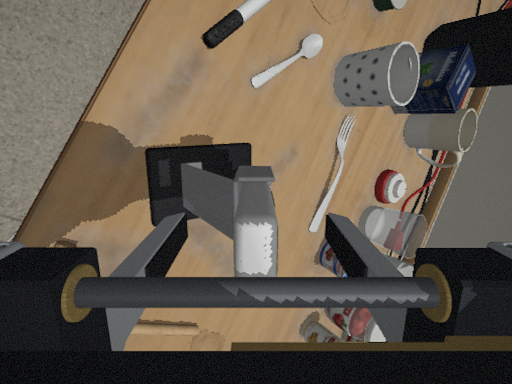

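View pics/side3.png

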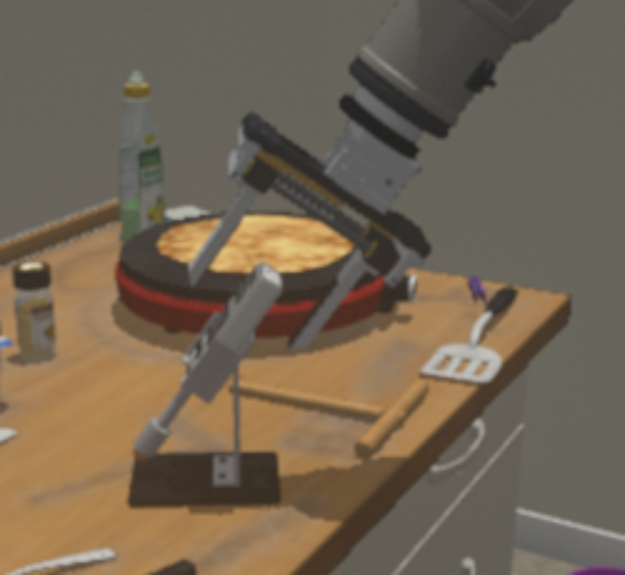

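Call:
move_arm:
  increments: [0.3,0,0,0,0,0,0,0.2,0,0,0,0,0,0,0.1,0,0,0,0,0,0,0.1,0,0,0,0,0,0,0.1,0,0,0,0,0,0,0.1,0,0,0,0,0,0]
  grip_force: 30

```text
clock: 5.85
position: [0.4428, 0.3428, 0.2379]
orientation: [0.514, 0.485, -0.142, 0.693]
contact_force: [-0.7, 0.1, -0.1]
gripper_width: 0.037
```

Call:
move_arm:
  increments: [0.1,0,0,0,0,0,0,0.1,0,0,0,0,0,0,0.1,0,0,0,0,0,0,0.1,0,0,0,0,0,0]

```text
clock: 6.35
position: [0.4428, 0.3428, 0.2379]
orientation: [0.514, 0.485, -0.142, 0.693]
contact_force: [0.1, 0.4, -0.8]
gripper_width: 0.0239
```

```bash
python3 - <<'E'
from h import *
p,_=capture("side");cv2.imwrite("pics/side4.png",cv2.resize(p[60:290,150:400,::-1],None,fx=2.5,fy=2.5))
np.save("pics/o_grasp.npy",get_obs(),allow_pickle=True)
E
```

```text
(no output)
```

View pics/side4.png

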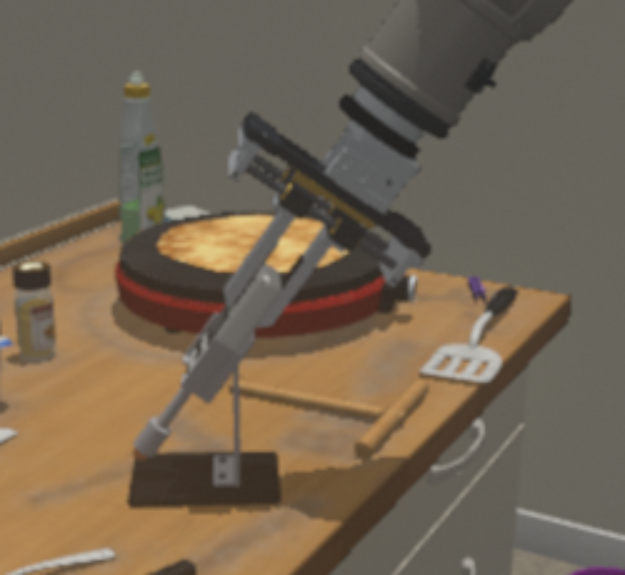

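Call:
move_arm:
  increments: [0.1,-1,0,0,0,0,0,0.1,-2,0,0,0,0,0,0.1,-2,3,0,0,0,0,0.1,-2,9,0,0,0,0,0.1,-2,18,0,0,0,0,0.1,-3,30,0,0,0,0,0.1,-6,45,0,0,0,0,0.1,-10,60,0,0,0,0,0.1,-15,70,0,0,0,0,0.1,-20,75,0,0,0,0,0.1,-20,75,0,0,0,0]

```text
clock: 7.78
position: [0.4854, 0.3691, 0.2977]
orientation: [0.514, 0.485, -0.142, 0.693]
contact_force: [-0.5, 0.3, -2.6]
gripper_width: 0.0239
```

```bash
python3 - <<'E'
from h import *
p,_=capture("side");cv2.imwrite("pics/side5.png",cv2.resize(p[60:290,150:400,::-1],None,fx=2.5,fy=2.5))
o=get_obs();print(o["joints"].round(2),o["contact_force"])
S=np.array([.5827,-.0666,.074])
E
```

```text
[ 0.15  0.29 -1.09  2.09  1.    0.51 -1.1 ] [-1.13040257 -0.27516919 -2.04846295]
```

View pics/side5.png

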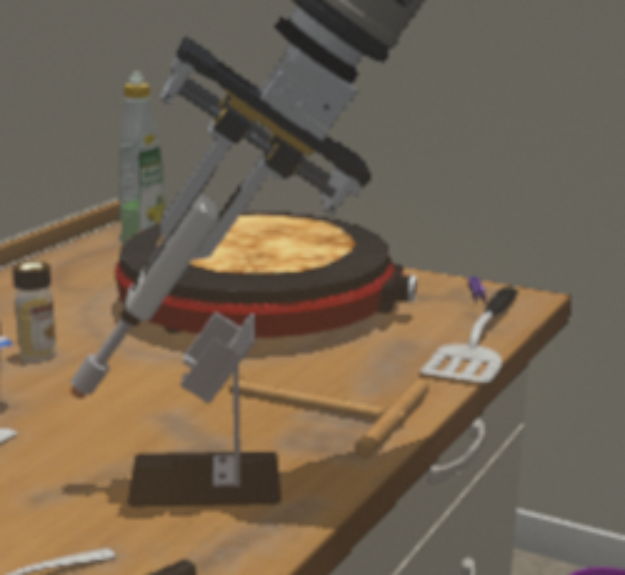

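```bash
python3 - <<'E'
from h import *
S=np.array([.5827,-.0666,.074])
o=get_obs();r0=R.from_quat(o["orientation"])
print("up120",r0.inv().apply([0,0,120]))
p1=o["position"]+[0,0,.12]; p2=np.array([S[0],S[1],.40])
M=rest_tool(-5,0);sh,rv=rel(p2,M);print(sh,rv,np.linalg.norm(rv))
N=10
for i in range(1,N+1):
    f=i/N;q=p1*(1-f)+p2*f;a=rel(q,M)[0];print(a,(rv*f).round(1))
E
```

```text
up120 [-9.82797032e+01  6.88555817e+01  9.37887083e-02]
[-167.8  -61.   421.7] [ 35.59 -11.18 -33.81] 50.34636630383568
[-105.2   55.9   42.3] [ 3.6 -1.1 -3.4]
[-112.2   42.9   84.4] [ 7.1 -2.2 -6.8]
[-119.1   29.9  126.6] [ 10.7  -3.4 -10.1]
[-126.1   16.9  168.7] [ 14.2  -4.5 -13.5]
[-133.     3.9  210.9] [ 17.8  -5.6 -16.9]
[-140.    -9.1  253. ] [ 21.4  -6.7 -20.3]
[-147.   -22.   295.2] [ 24.9  -7.8 -23.7]
[-153.9  -35.   337.4] [ 28.5  -8.9 -27. ]
[-160.9  -48.   379.5] [ 32.  -10.1 -30.4]
[-167.8  -61.   421.7] [ 35.6 -11.2 -33.8]
```

Call:
move_arm:
  increments: [0.1,-20,14,0,0,0,0,0.1,-50,35,0,0,0,0,0.1,-80,56,0,0,0,0,0.1,-98,69,0,0,0,0,0.1,-105,56,42,3.6,-1.1,-3.4,0.1,-112,43,84,7.1,-2.2,-6.8,0.1,-119,30,127,10.7,-3.4,-10.1,0.1,-126,17,169,14.2,-4.5,-13.5,0.1,-133,4,211,17.8,-5.6,-16.9,0.1,-140,-9,253,21.4,-6.7,-20.3,0.1,-147,-22,295,24.9,-7.8,-23.7,0.1,-154,-35,337,28.5,-8.9,-27,0.1,-161,-48,380,32,-10.1,-30.4,0.1,-166,-57,408,34.5,-10.8,-32.8,0.1,-168,-61,422,35.6,-11.2,-33.8,0.1,-168,-61,422,35.6,-11.2,-33.8,0.1,-168,-61,422,35.6,-11.2,-33.8,0.1,-168,-61,422,35.6,-11.2,-33.8]

```text
clock: 10.07
position: [0.5825, -0.0658, 0.4005]
orientation: [0.521, 0.478, -0.521, 0.478]
contact_force: [-0.1, 0.4, -2.4]
gripper_width: 0.0237
```

```bash
python3 - <<'E'
from h import *
o=get_obs();print(o["joints"].round(2),o["contact_force"],R.from_quat(o["orientation"]).as_matrix().round(4).tolist())
S=np.array([.5827,-.0666,.074]);print(rel([S[0],S[1],.40],rest_tool(-5,0)))
p,_=capture("side");cv2.imwrite("pics/side6.png",cv2.resize(p[0:230,150:400,::-1],None,fx=2.5,fy=2.5,interpolation=cv2.INTER_CUBIC))
q,_=capture("scene");cv2.imwrite("pics/scene6.png",cv2.resize(q[20:300,200:460,::-1],None,fx=2.1,fy=2.1,interpolation=cv2.INTER_CUBIC))
for n in ["side","scene"]:print(n,proj(n,[S,[S[0],S[1],.142],[S[0],S[1],.17]],T_of(n)).round(1).tolist())
E
```

```text
[ 0.71  0.32 -0.89  1.65  0.26  1.3  -0.31] [-0.05161631  0.35510814 -2.43749552] [[0.001, 0.9963, -0.0856], [-0.0005, -0.0856, -0.9963], [-1.0, 0.001, 0.0004]]
(array([0.5, 0.2, 0.8]), array([ 0.09,  0.02, -0.06]))
side [[295.9, 161.8], [296.5, 139.8], [296.7, 130.6]]
scene [[344.5, 217.3], [347.6, 194.2], [348.9, 184.4]]
```

View pics/side6.png

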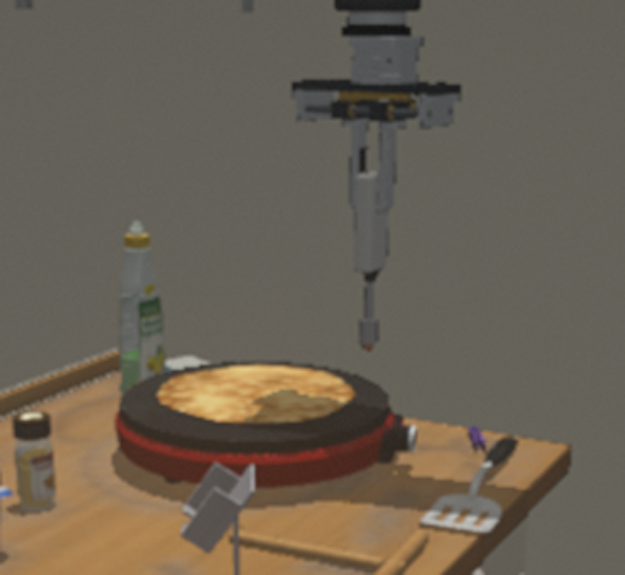

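View pics/scene6.png

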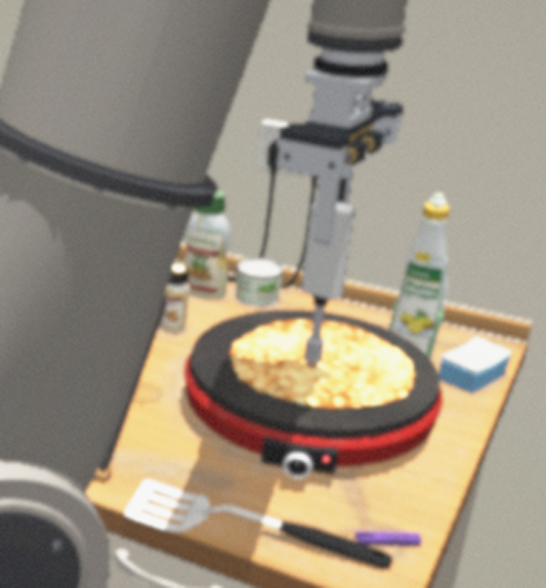

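Call:
move_arm:
  increments: [0.1,8,0,0.8,0.1,0,0,0.1,20,0,0.8,0.1,0,0,0.1,32,0,0.8,0.1,0,0,0.1,44,0,0.8,0.1,0,0,0.1,53,0,0.8,0.1,0,0,0.1,58,0,0.8,0.1,0,0,0.1,58,0,0.8,0.1,0,0,0.1,58,0,0.8,0.1,0,0]

```text
clock: 11.18
position: [0.5828, -0.067, 0.3428]
orientation: [0.522, 0.477, -0.521, 0.478]
contact_force: [0.0, 0.6, -0.7]
gripper_width: 0.0239
```

```bash
python3 - <<'E'
from h import *
o=get_obs();print(o["position"],o["contact_force"])
p,_=capture("side");cv2.imwrite("pics/side7.png",cv2.resize(p[80:190,220:370,::-1],None,fx=5,fy=5,interpolation=cv2.INTER_CUBIC))
q,_=capture("scene");cv2.imwrite("pics/scene7.png",cv2.resize(q[150:260,270:420,::-1],None,fx=5,fy=5,interpolation=cv2.INTER_CUBIC))
E
```

```text
[ 0.58276486 -0.0669929   0.34283612] [ 0.02586307  0.57925855 -0.66282893]
```

View pics/side7.png

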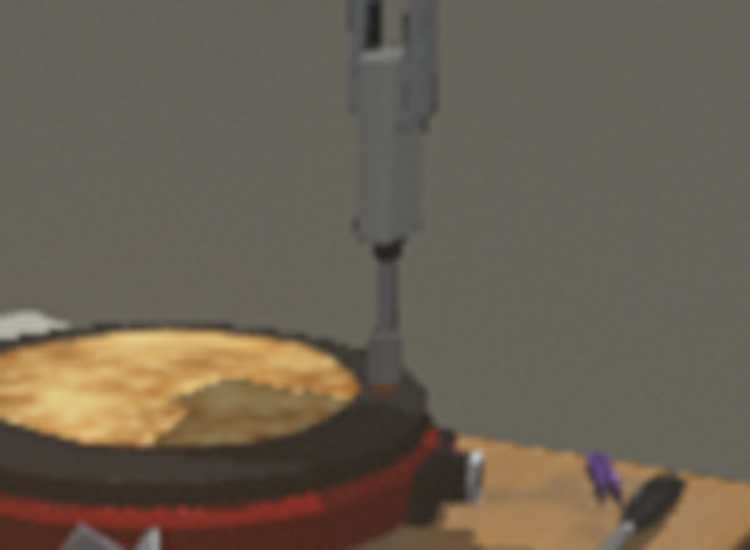

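View pics/scene7.png

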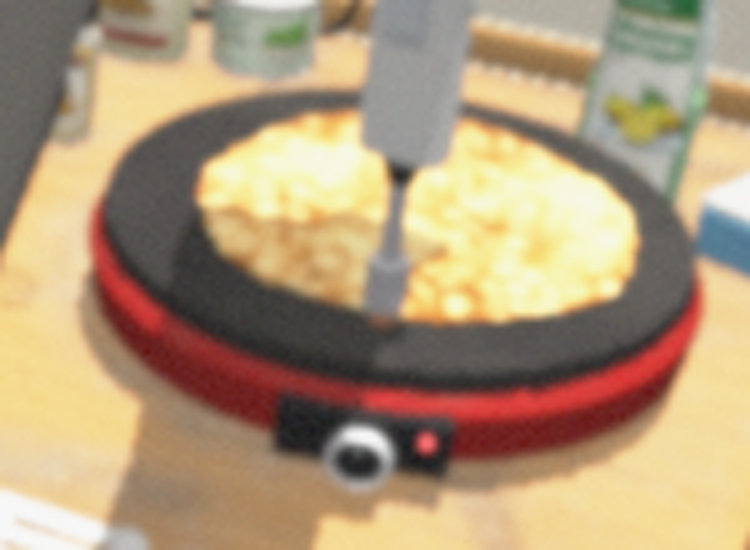

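Call:
move_arm:
  increments: [0.1,1,0,0,0,0,0,0.1,2,0,0,0,0,0,0.1,3,0,0,0,0,0,0.1,4,0,0,0,0,0,0.1,4,0,0,0,0,0]

```text
clock: 11.9
position: [0.5827, -0.067, 0.3387]
orientation: [0.522, 0.477, -0.521, 0.478]
contact_force: [-0.0, 1.0, -2.5]
gripper_width: 0.0241
```

Call:
move_arm:
  increments: [0.1,1,0,0,0,0,0,0.1,2,0,0,0,0,0,0.1,3,0,0,0,0,0,0.1,3,0,0,0,0,0]

```text
clock: 12.4
position: [0.5827, -0.067, 0.3356]
orientation: [0.522, 0.477, -0.521, 0.478]
contact_force: [0.4, -0.1, -2.8]
gripper_width: 0.0242
```

Still free (−2.5 N is the held weight). I continue in small steps.

Call:
move_arm:
  increments: [0.1,1,0,0,0,0,0,0.1,2,0,0,0,0,0,0.1,2,0,0,0,0,0]

```text
clock: 12.78
position: [0.5826, -0.067, 0.3335]
orientation: [0.522, 0.477, -0.521, 0.478]
contact_force: [0.5, 0.3, -1.6]
gripper_width: 0.0238
```

Call:
move_arm:
  increments: [0.1,1,0,0,0,0,0,0.1,2,0,0,0,0,0,0.1,2,0,0,0,0,0]

```text
clock: 13.15
position: [0.5827, -0.067, 0.3316]
orientation: [0.522, 0.477, -0.521, 0.478]
contact_force: [-0.1, 0.5, -0.0]
gripper_width: 0.0239
```

Call:
move_arm:
  increments: [0.1,1,0,0,0,0,0,0.1,2,0,0,0,0,0,0.1,2,0,0,0,0,0]

```text
clock: 13.52
position: [0.5827, -0.0671, 0.3296]
orientation: [0.522, 0.477, -0.521, 0.478]
contact_force: [-0.2, -0.6, 1.8]
gripper_width: 0.0239
```

Call:
move_arm:
  increments: [0.1,1,0,0,0,0,0,0.1,2,0,0,0,0,0,0.1,2,0,0,0,0,0]

```text
clock: 13.9
position: [0.5828, -0.067, 0.3277]
orientation: [0.522, 0.477, -0.521, 0.478]
contact_force: [-1.6, 0.6, 3.5]
gripper_width: 0.0238
```

Call:
move_arm:
  increments: [0.1,1,0,0,0,0,0,0.1,1,0,0,0,0,0,0.1,1,0,0,0,0,0]

```text
clock: 14.28
position: [0.5828, -0.067, 0.3267]
orientation: [0.522, 0.477, -0.521, 0.478]
contact_force: [-1.2, 0.2, 4.4]
gripper_width: 0.0238
```

```bash
python3 - <<'E'
from h import *
p,_=capture("side");cv2.imwrite("pics/side8.png",cv2.resize(p[80:190,220:370,::-1],None,fx=5,fy=5,interpolation=cv2.INTER_CUBIC))
print(get_obs()["contact_force"],get_obs()["wrist_torque"])
E
```

```text
[-1.00146374 -0.14067606  3.47251638] [-0.03945358  0.41380488 -0.05476145]
```

View pics/side8.png

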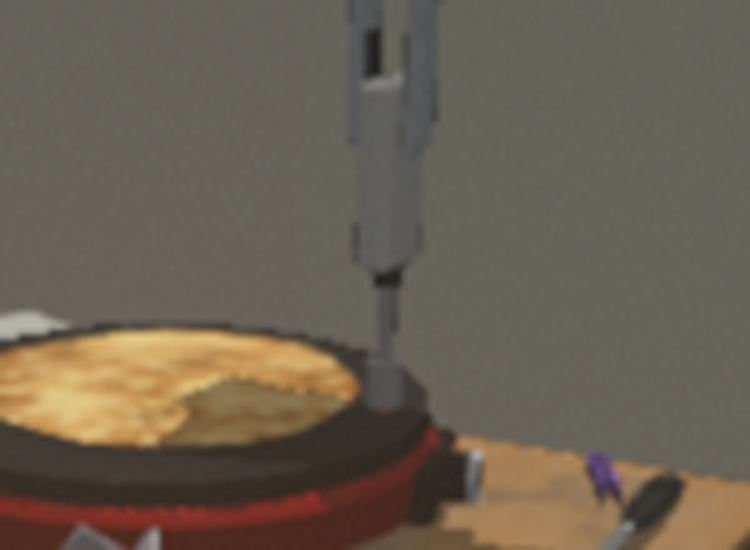

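Call:
move_arm:
  increments: [0.1,0.5,0,0,0,0,0,0.1,1,0,0,0,0,0,0.1,1,0,0,0,0,0]

```text
clock: 14.7
position: [0.5828, -0.067, 0.3257]
orientation: [0.522, 0.477, -0.521, 0.478]
contact_force: [-0.7, -0.1, 4.5]
gripper_width: 0.0239
```

Call:
move_arm:
  increments: [0.1,0.5,0,0,0,0,0,0.1,0.5,0,0,0,0,0]

```text
clock: 14.95
position: [0.5828, -0.067, 0.3252]
orientation: [0.522, 0.477, -0.521, 0.478]
contact_force: [-1.6, 0.3, 5.2]
gripper_width: 0.0241
```

Call:
move_arm:
  increments: [0.1,0.5,0,0,0,0,0,0.1,0.5,0,0,0,0,0]

```text
clock: 15.2
position: [0.5828, -0.067, 0.3247]
orientation: [0.522, 0.477, -0.521, 0.478]
contact_force: [-1.9, -0.0, 5.7]
gripper_width: 0.0239
```

Call:
move_arm:
  increments: [0.1,0.4,0,0,0,0,0,0.1,0.4,0,0,0,0,0]

```text
clock: 15.45
position: [0.5828, -0.067, 0.3243]
orientation: [0.522, 0.477, -0.521, 0.478]
contact_force: [-1.0, -0.3, 5.7]
gripper_width: 0.0238
```

Call:
move_arm:
  increments: [0.1,0.4,0,0,0,0,0,0.1,0.4,0,0,0,0,0]

```text
clock: 15.7
position: [0.5828, -0.067, 0.3239]
orientation: [0.522, 0.477, -0.521, 0.478]
contact_force: [-2.1, 0.4, 5.2]
gripper_width: 0.0237
```

Call:
move_arm:
  increments: [0.1,0.4,0,0,0,0,0,0.1,0.4,0,0,0,0,0]

```text
clock: 15.95
position: [0.5828, -0.067, 0.3236]
orientation: [0.522, 0.477, -0.521, 0.478]
contact_force: [-2.5, -0.2, 6.0]
gripper_width: 0.0238
```

Call:
move_arm:
  increments: [0.1,0.4,0,0,0,0,0,0.1,0.4,0,0,0,0,0]

```text
clock: 16.2
position: [0.5829, -0.0669, 0.3236]
orientation: [0.522, 0.477, -0.521, 0.478]
contact_force: [-3.2, -0.1, 9.7]
gripper_width: 0.024
```

```bash
python3 - <<'E'
from h import *
fs=[]
p,d=capture("side");cv2.imwrite("pics/side9.png",cv2.resize(p[80:190,220:370,::-1],None,fx=5,fy=5,interpolation=cv2.INTER_CUBIC));print(get_obs()["contact_force"])
p,d=capture("wrist");o=get_obs();print(o["contact_force"]);cv2.imwrite("pics/wrist9.png",p[:,:,::-1])
E
```

```text
[-2.64979585 -0.42203126  9.22042929]
[-3.29761829 -0.59209928  9.28085528]
```

View pics/side9.png

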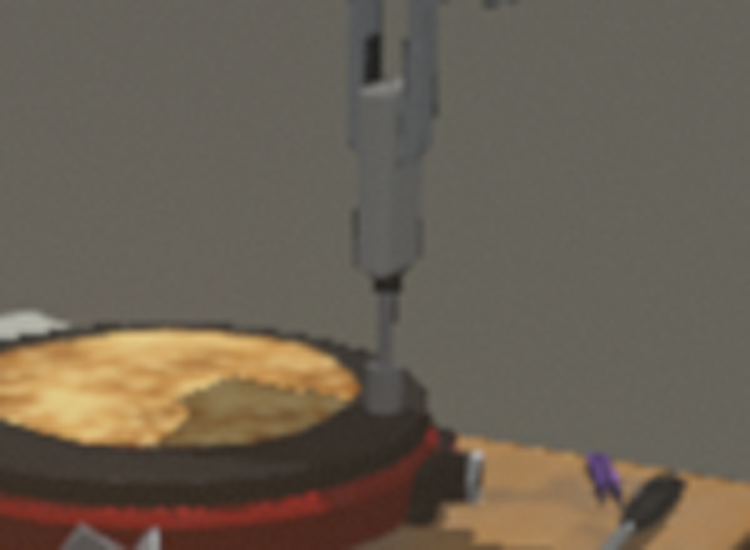

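View pics/wrist9.png

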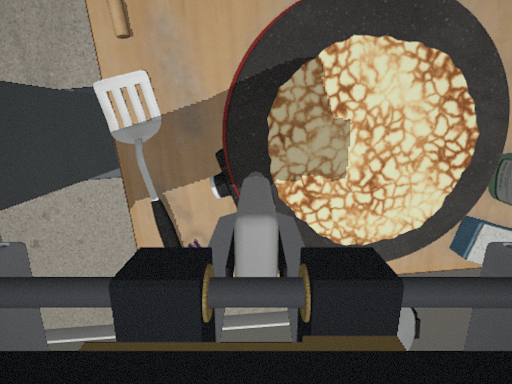

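Call:
move_arm:
  increments: [0.1,0.5,0,0,0,0,0,0.1,0.5,0,0,0,0,0,0.1,0.5,0,0,0,0,0,0.1,0.5,0,0,0,0,0,0.1,0.5,0,0,0,0,0,0.1,0.5,0,0,0,0,0,0.1,0.5,0,0,0,0,0,0.1,0.5,0,0,0,0,0,0.1,0.5,0,0,0,0,0,0.1,0.5,0,0,0,0,0,0.1,0.5,0,0,0,0,0,0.1,0.5,0,0,0,0,0,0.1,0.5,0,0,0,0,0,0.1,0.5,0,0,0,0,0,0.1,0.5,0,0,0,0,0,0.1,0.5,0,0,0,0,0,0.1,0.5,0,0,0,0,0,0.1,0.5,0,0,0,0,0,0.1,0.5,0,0,0,0,0,0.1,0.5,0,0,0,0,0]

```text
clock: 18.8
position: [0.5829, -0.0669, 0.3236]
orientation: [0.522, 0.477, -0.521, 0.478]
contact_force: [-3.6, 0.3, 11.5]
gripper_width: 0.0241
```

```bash
python3 - <<'E'
from h import *
o=get_obs();print(o["position"],o["contact_force"],np.abs(o["joint_vel"]).max())
p,d=capture("scene");cv2.imwrite("pics/scene9.png",cv2.resize(p[150:260,270:420,::-1],None,fx=5,fy=5,interpolation=cv2.INTER_CUBIC));print(get_obs()["contact_force"])
S=np.array([.5827,-.0666,.074]);print((proj("scene",S,T_of("scene"))-[270,150])*5)
E
```

```text
[ 0.58294681 -0.06686105  0.32363004] [-3.58550221  0.30233917 11.51037305] 0.0011816310089461748
[-4.50351244  0.39673158 10.91602857]
[372.715721   336.42336199]
```

View pics/scene9.png

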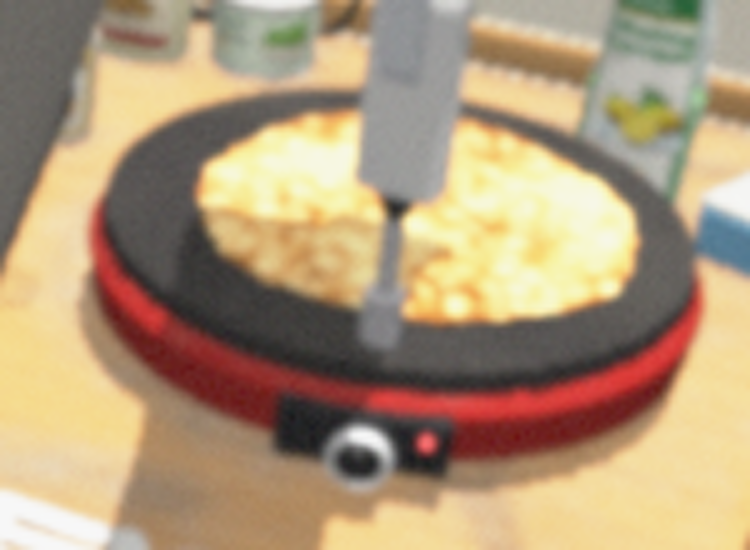

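Call:
move_arm:
  increments: [0.1,-2,0,0,0,0,0,0.1,-6,0,0,0,0,0,0.1,-14,0,0,0,0,0,0.1,-30,0,0,0,0,0,0.1,-50,0,0,0,0,0,0.1,-70,0,0,0,0,0,0.1,-85,0,0,0,0,0,0.1,-92,0,0,0,0,0,0.1,-92,0,0,0,0,0]

```text
clock: 19.98
position: [0.5828, -0.0668, 0.4158]
orientation: [0.522, 0.477, -0.521, 0.478]
contact_force: [-0.4, -1.1, -2.2]
gripper_width: 0.0239
```

```bash
python3 - <<'E'
from h import *
og=np.load("pics/o_grasp.npy",allow_pickle=True).item()
o=get_obs();print(o["joints"].round(2),o["position"],o["contact_force"])
M=R.from_quat(og["orientation"]).as_matrix()
pe=og["position"]-.020*M[:,0]+.075*M[:,1]; p1=pe+[0,0,.12];p0=o["position"]
rv=rel(p1,M)[1];print(rv)
for i in range(1,11):
    f=i/10;print(rel(p0*(1-f)+p1*f,M)[0],(rv*f).round(1))
print(rel(pe,M)[0])
E
```

```text
[ 0.72  0.31 -0.89  1.62  0.25  1.32 -0.3 ] [ 0.58279179 -0.0667559   0.41583392] [-0.43213029 -1.05827162 -2.21355277]
[-35.63  11.31  33.69]
[ -0.2 -13.6 -42.6] [-3.6  1.1  3.4]
[ -0.4 -27.1 -85.1] [-7.1  2.3  6.7]
[  -0.7  -40.7 -127.7] [-10.7   3.4  10.1]
[  -0.9  -54.2 -170.2] [-14.3   4.5  13.5]
[  -1.1  -67.8 -212.8] [-17.8   5.7  16.8]
[  -1.3  -81.4 -255.3] [-21.4   6.8  20.2]
[  -1.5  -94.9 -297.9] [-24.9   7.9  23.6]
[  -1.8 -108.5 -340.4] [-28.5   9.   27. ]
[  -2.  -122.1 -383. ] [-32.1  10.2  30.3]
[  -2.2 -135.6 -425.6] [-35.6  11.3  33.7]
[ 117.8 -135.9 -425.7]
```

Call:
move_arm:
  increments: [0.1,0,-14,-43,-3.6,1.1,3.4,0.1,0,-27,-85,-7.1,2.3,6.7,0.1,-1,-41,-128,-10.7,3.4,10.1,0.1,-1,-54,-170,-14.3,4.5,13.5,0.1,-1,-68,-213,-17.8,5.7,16.8,0.1,-1,-81,-255,-21.4,6.8,20.2,0.1,-2,-95,-298,-24.9,7.9,23.6,0.1,-2,-108,-340,-28.5,9,27,0.1,-2,-122,-383,-32.1,10.2,30.3,0.1,-2,-136,-425.6,-35.6,11.3,33.7,0.1,-2,-136,-425.6,-35.6,11.3,33.7,0.1,-2,-136,-425.6,-35.6,11.3,33.7,0.1,20,-136,-425.6,-35.6,11.3,33.7,0.1,50,-136,-425.6,-35.6,11.3,33.7,0.1,80,-136,-425.6,-35.6,11.3,33.7,0.1,105,-136,-425.6,-35.6,11.3,33.7,0.1,118,-136,-425.6,-35.6,11.3,33.7,0.1,118,-136,-425.6,-35.6,11.3,33.7,0.1,118,-136,-425.6,-35.6,11.3,33.7]

```text
clock: 22.35
position: [0.4857, 0.3686, 0.2976]
orientation: [0.514, 0.485, -0.143, 0.693]
contact_force: [-0.5, -0.2, -1.7]
gripper_width: 0.0236
```

```bash
python3 - <<'E'
from h import *
og=np.load("pics/o_grasp.npy",allow_pickle=True).item();M=R.from_quat(og["orientation"]).as_matrix()
o=get_obs();print(o["joints"].round(2),o["contact_force"]);print(rel(og["position"],M))
p,_=capture("side");q=cv2.resize(p[60:290,150:400,::-1],None,fx=2.5,fy=2.5);cv2.imwrite("pics/side10.png",q)
a=cv2.imread("pics/side5.png");cv2.imwrite("pics/diff.png",np.hstack([q[180:480,60:420],cv2.absdiff(a,q)[180:480,60:420]]))
E
```

```text
[ 0.04  0.24 -0.95  2.09  0.92  0.46 -1.04] [-0.49259328 -0.22214264 -1.74363127]
(array([ 20.2, -75.3,  -0.6]), array([-0.08,  0.06, -0.03]))
```

View pics/diff.png

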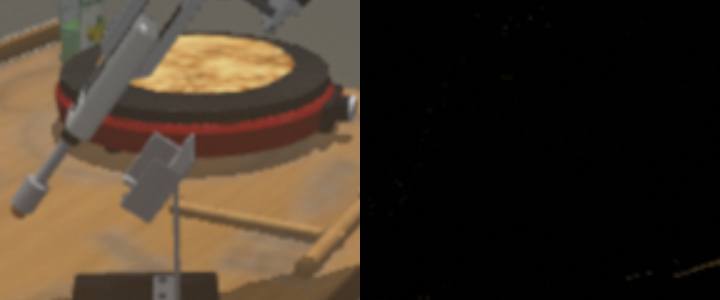

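Call:
move_arm:
  increments: [0.1,5,-5,-0.6,-0.1,0.1,0,0.1,10,-15,-0.6,-0.1,0.1,0,0.1,14,-30,-0.6,-0.1,0.1,0,0.1,17,-45,-0.6,-0.1,0.1,0,0.1,18,-54,-0.6,-0.1,0.1,0,0.1,18,-60,-0.6,-0.1,0.1,0,0.1,18,-66,-0.6,-0.1,0.1,0,0.1,18,-70,-0.6,-0.1,0.1,0,0.1,18,-73,-0.6,-0.1,0.1,0,0.1,18,-75,-0.6,-0.1,0.1,0,0.1,18,-75,-0.6,-0.1,0.1,0]

```text
clock: 23.78
position: [0.4419, 0.3424, 0.24]
orientation: [0.514, 0.486, -0.142, 0.693]
contact_force: [-0.3, 0.6, -2.0]
gripper_width: 0.0239
```

```bash
python3 - <<'E'
from h import *
og=np.load("pics/o_grasp.npy",allow_pickle=True).item();M=R.from_quat(og["orientation"]).as_matrix()
o=get_obs();print(o["joints"].round(2),o["contact_force"]);print(rel(og["position"],M))
E
```

```text
[-0.08  0.23 -0.85  2.25  1.22  0.37 -1.39] [-0.29224454  0.60885281 -1.95901458]
(array([ 2.3, -0.4,  0.1]), array([ 0.02, -0.04, -0.05]))
```

No contact so far; the last 2.3 mm go in along the axis.

Call:
move_arm:
  increments: [0.1,0.8,-0.3,0,0,0,0,0.1,1.6,-0.4,0,0,0,0,0.1,2.3,-0.4,0,0,0,0,0.1,2.3,-0.4,0,0,0,0,0.1,2.3,-0.4,0,0,0,0]

```text
clock: 24.4
position: [0.4427, 0.3429, 0.2379]
orientation: [0.514, 0.486, -0.142, 0.693]
contact_force: [-2.0, -1.7, 0.6]
gripper_width: 0.024
```

```bash
python3 - <<'E'
from h import *
og=np.load("pics/o_grasp.npy",allow_pickle=True).item();M=R.from_quat(og["orientation"]).as_matrix()
o=get_obs();print(o["contact_force"]);print(rel(og["position"],M))
p,_=capture("side");q=cv2.resize(p[60:290,150:400,::-1],None,fx=2.5,fy=2.5);cv2.imwrite("pics/side11.png",q)
a=cv2.imread("pics/side4.png");cv2.imwrite("pics/diff2.png",np.hstack([q[180:480,60:420],cv2.absdiff(a,q)[180:480,60:420]]))
E
```

```text
[-2.01058736 -1.7311812   0.55639218]
(array([ 0. , -0.1,  0.1]), array([ 0.03, -0.04, -0.05]))
```

View pics/diff2.png

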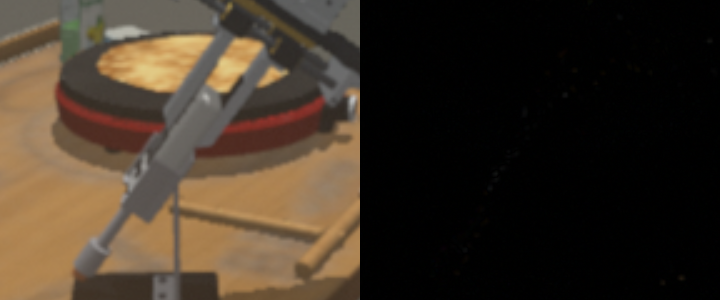

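Call:
move_arm:
  increments: [0.3,0,0,0,0,0,0,0.6,0,0,0,0,0,0,1,0,0,0,0,0,0,1,0,0,0,0,0,0,1,0,0,0,0,0,0,1,0,0,0,0,0,0,1,0,0,0,0,0,0,1,0,0,0,0,0,0]

```text
clock: 25.45
position: [0.4427, 0.3429, 0.2379]
orientation: [0.514, 0.486, -0.142, 0.693]
contact_force: [0.8, -0.4, 0.7]
gripper_width: 0.0925
```

```bash
python3 - <<'E'
from h import *
p,_=capture("side");q=cv2.resize(p[60:290,150:400,::-1],None,fx=2.5,fy=2.5);cv2.imwrite("pics/side12.png",q)
a=cv2.imread("pics/side3.png");cv2.imwrite("pics/diff3.png",np.hstack([q[180:480,60:420],cv2.absdiff(a,q)[180:480,60:420]]))
E
```

```text
(no output)
```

View pics/diff3.png

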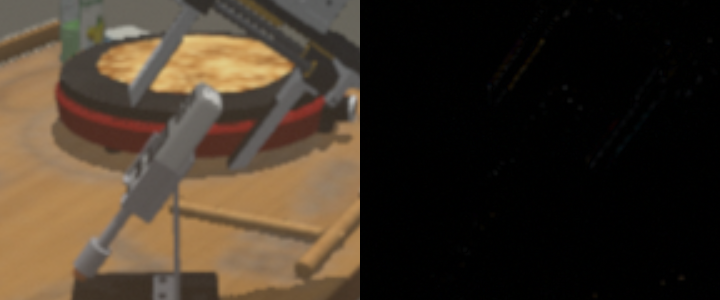

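Thermometer lies as before. Withdraw along the axis.

Call:
move_arm:
  increments: [1,-10,0,0,0,0,0,1,-30,0,0,0,0,0,1,-55,0,0,0,0,0,1,-80,0,0,0,0,0,1,-100,0,0,0,0,0,1,-110,0,0,0,0,0,1,-110,0,0,0,0,0,1,-110,0,0,0,0,0,1,-110,0,0,0,0,0]

```text
clock: 26.62
position: [0.389, 0.3098, 0.3274]
orientation: [0.514, 0.486, -0.142, 0.693]
contact_force: [0.0, 1.5, -0.1]
gripper_width: 0.0941
```

```bash
python3 - <<'E'
from h import *
o=get_obs();print(o["joints"].round(2),o["contact_force"],np.abs(o["joint_vel"]).max())
p,_=capture("side");p=p[:,:,::-1].copy();a=cv2.imread("pics/side0.png")
cv2.imwrite("pics/side13.png",np.hstack([p[120:300,180:380],cv2.absdiff(a,p)[120:300,180:380]*2]).repeat(2,0).repeat(2,1)[:, :800])
E
```

```text
[ 0.16 -0.1  -0.97  2.26  0.23  0.35 -0.48] [ 0.02455507  1.47249774 -0.12186397] 0.008166152141955683
```

View pics/side13.png

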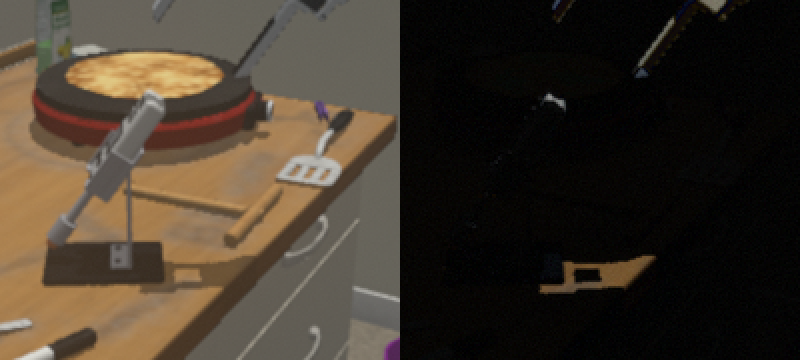

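```bash
python3 -c "
from rig import *
print(sign_off())"
```

```text
the job is handed in; nothing more can be done
None
```

I took the thermometer from its rest, held it upright over the bare iron behind the knob, and lowered it until I felt the iron. I pressed until the head was fully in and the sleeve was firm on the iron. I held it still for about 2.5 s, put it back in its rest, and handed the job in at about 27 s of the 67 s allowed.

- **Pressing:** The spring force rose from contact at TCP height of about 0.3325 m. The hard stop came at about 0.3236 m. The holding force was about 13–14 N after allowing for the thermometer's weight.
- **Sideways force:** It grew to about 3.6–4.5 N during the press, so the axis was slightly misaligned. The thermometer did not slip in the grip.
- **Position:** In the scene camera the sleeve stood about 3 mm from the computed spot, midway between the crepe and the plate's edge. The knob directions I measured differed by 2° (16° and 18°); I used 16°.
- **Return:** Side-camera pictures before and after match. Only the gripper, its shadow and some shading on top of the handset differ. In that view the turner, the spreader and the plate had not moved, and the robot was clear of everything.
- **Rest position:** My first estimate from the side camera was about 10 mm off. The wrist camera corrected it before I gripped the thermometer.

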